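# Hang the sun lamp on the solar test rig and hold the column out at its second stop

### The arm

A 6-joint arm with a two-finger parallel gripper is mounted at the origin on the work surface. World frame = base frame: x ahead of the robot, y to its left, z up, the work surface at z = 0. Lengths are in m, angles in rad, forces in N, time in s.
With the tool pointing down it reaches from about 0.425 to 0.925 m from the base axis. Payload 12.5 kg.
Tool frame: the origin (TCP) lies between the finger pads; the fingertips stand 25 mm ahead of it and the grasp point (between the pads) lies 6 mm ahead of it (r.tip_extent is the distance from the TCP to the fingertips, in m); z points along the fingers, y is the line along which they close (so a half turn about z gives the same grasp; the last joint's range is limited). The gripper opens to 85 mm and grips with 20 to 120 N. Pads are 22 mm wide; open, the fingers measure 114 mm over their backs; the gripper's body (76 mm by 85 mm) begins 54 mm behind the grasp point. The pads swing forward as they close: fully open they stand 13 mm farther back than shut.
Start: joints at [-1.298, 0.491, 1.559, -0, 1.092, -0.106], TCP at [0.231, -0.581, 0.256] pointing down, gripper open.
Joint ranges: [-3.1, 3.1], [-0.84, 2.19], [0.05, 2.79], [-1.13, 4.28], [0.06, 2.93], [-2.69, 2.69]. Speed limits (rad/s): [2.22, 2.22, 2.79, 3.14, 3.14, 3.14].

### API

Orientations are given as a rotation vector (axis times angle).
In Python, from workcell import r gives the robot as it stands.
- The arm moves only by the tool drive_tool, never from a script. Its argument "moves" is a list that holds one entry, the list of rows, each a list of 4 numbers: the shift along the tool's x, y, z in mm, then the turn about the tool's z in rad. In form: [[[tx, ty, tz, roll], ...]]. A call has 1 to 20 rows; each row shifts and turns the commanded pose from where the row before left it, along the tool's axes as they then stand; what a row does not reach is not made up. A row lasts 1/12 s, in which the tool goes at most 41.7 mm and 7.16 degrees, less where a joint would pass 70% of its speed; a pose out of reach is approached as far as the arm can. A call is refused whole if a number of a shift passes 41.7 or a number of a turn 0.125, either way. A call with a gripper value outside its range is refused whole. "hand" is the opening, from 0 (shut) to 1 (fully open), set as the call begins (left out, the last holds). The fingers move at their own pace and stop on an object; "grip_force" is the grip in N (left out, the last holds). Time passes only in rows, so rows that do not move let the fingers close. It gives the time, the measured TCP pose, the force, the opening and the grip force at its end, in the units of the state.
- r.get_obs(): the state, without advancing time (a new reading comes with each control period).
- r.get_image(name): name is "side" or "top" or "wrist"; returns the picture (400x640x3 uint8, red, green, blue); there is no depth.
- r.get_calibration(name): a dict with "camera_matrix" (3x3 intrinsics, pixels), "extrinsics" (4x4, takes a point from world to camera coordinates); the wrist camera has in their place "tool_from_camera" (4x4, takes a point from camera to tool coordinates, whose origin is the TCP and whose axes are the flange's). Camera axes: x right, y up, looking along -z (the intrinsics and any distortion apply to the point x, -y, -z); pixel columns grow to the right and rows downward; lengths in m; the calibration is good to about 2 mm. A picture is of the moment at which its call begins: read the wrist's pose just before it. get_calibration takes no time and is no camera call.
- r.job_done(): hands the job in; it is judged then, once.
The state is a dict: "time": time; "joint_pos": joint angles; "dq": joint speeds; "joint_torque": joint torques, N m; "ee_pos": TCP position; "tcp_rot": TCP orientation; "ft_force": force on the tool from outside, world axes, zero at the start; "torque": the same for the moment, N m; "gripper_width": opening from 0.0 (shut) to 1.0 (fully open); "gripper_force": force on a finger pad.
Only numpy, scipy, OpenCV 4.12 (cv2) and the standard library are available. Lean on these libraries where they do the work, as an engineer would, in place of code of your own. Each camera call takes 0.05 s, during which the arm holds its last target. There are 200 camera calls.

### The job

Set up the solar panel test: hook the dome lamp over the free end of the rig's boom, slide it in along the boom until its hook is centred on the tape mark, and let go of it. Then grip the handle on top of the column, squeeze its button in, draw the column up past the first stop to the second (all the way out) and finish there still holding the handle up, for nothing else keeps it there. Leave everything else on the bench where it is.

Things in the scene. Friction and masses are not known exactly. Their poses are not given: they have to be found in the camera images.
- rig: fixed test rig: a plywood board 220 x 400 x 18 mm with a solar panel on it (top at 28 mm) and near one end an aluminium tube 30 mm square with a black clamp collar 42 mm square (top at 160 mm). Origin: on the bench under the column's axis; z up, y along the boom from the column towards its free end. The board spans y -90 to +310 mm, x -110 to +110 mm
- column: the sliding part: inner column 21 mm thick, boom, handle and its button, all moving up together (0.55 kg). Origin: the rig's origin at home, raised with the column; axes parallel to the rig's
- telescope (a joint): how far (m) the inner column, with boom and handle, is drawn up: 0 home, 0.045 first stop, 0.090 second stop (end of travel). A sprung catch locks it at home and at the first stop; with the button kept squeezed it moves freely past the first stop. The second stop has no catch: let go, it sinks slowly back to the first. Lifting it with the lamp on takes 10 to 14 N
- boom_root (a point): root of the boom, a level aluminium bar, 12 mm diameter, standing out sideways from the column and rising with it; at its root a block 34 mm square, 32 mm tall. The point: on the bar's axis at the column's axis, 200 mm above the bench at home; y along the bar to its free end, z up, axes parallel to the rig's
- boom_end (a point): centre of the end face of the boom's free end, 272 mm from the column's axis. The last 12 mm are a black end cap of 18 mm diameter
- mark (a point): middle of the tape mark, on the bar's axis: a dark band 14 mm wide wrapped round the boom, of no thickness worth noting, 105 to 160 mm from the column's axis; axes parallel to the boom's
- handle (a point): pull handle on top of the column: an upright black block, 30 mm along its x, 40 mm along y, 46 mm tall. The point: its centre, 250 mm above the bench at home, 340 mm at the second stop; axes parallel to the rig's. Free above and beside: take it from above, fingers on its two x faces
- button_face (a point): centre of the outer face of the release button: round, grey, 18 mm diameter, in the middle of the handle's +x face (away from the robot), 6 mm proud. Fingers closing along the handle's x, over the button and the opposite face, squeeze it in
- button (a joint): how far (m) the button is squeezed in: 0 out, 0.006 flush with the handle; the catch is free from about 0.004 on. Spring: 3 N at the start, 6 N when flush
- lamp: loose lamp, 0.24 to 0.39 kg: aluminium dome, 120 mm diameter, standing on its rim; black cap 46 mm diameter, top at z 78 mm; flat steel hook above. Origin: rim centre, z up. Hook: strip 22 mm wide (along y), 3 mm thick; stem at x -14.5 mm, inverted-V top (z 130 mm), lip at x +14.5 mm ending at z 98 mm; 32 mm across outside, 26 inside. Grip from above on stem and lip, z about 110 mm
- lamp_hook (a point): where the boom's axis lies in the hook when the lamp hangs: on the lamp's centre line, 121 mm above the rim, 43 mm above the cap; axes as the lamp's. The hook goes on either way round, the lamp's x square to the boom. To pass the boom's end cap it must be 4 mm or more higher than when hung
- battery: bystander: a black and grey tool battery, 75 x 75 x 65 mm; origin under its centre. Stands near the lamp; the two may have changed places
- meter: bystander: a yellow multimeter lying face up, 145 x 72 x 42 mm; origin under its centre
- screwdriver: bystander: a screwdriver lying on the bench, 190 mm long; origin at its underside
- tape_roll: bystander: a roll of paper tape, 54 mm diameter, 19 mm high, on the rig's board beside the foot of the column; origin under its centre
- parts_tray: bystander: a grey divided tray, 80 x 180 x 45 mm, at the back of the bench; origin under its centre
- spare_panel: bystander: a small spare solar panel lying flat, 80 x 110 x 8 mm, at the back of the bench; origin under its centre

How it is judged:
On the way, in this order (a step that is already met when the one before it is completed fails the run):
1. the lamp's hook is over the boom near its free end, outboard of the tape mark by more than 30 mm, with the column at home (x of lamp_hook in the frame of boom_root between -0.012 and 0.012 m and z of lamp_hook in the frame of boom_root between -0.006 and 0.025 m and y of lamp_hook in the frame of boom_root below 0.262 m and y of lamp_hook in the frame of mark above 0.03 m and value of joint telescope below 0.01 m), for 0.1 s.
2. the lamp hangs still from the boom, let go, its hook within 10 mm of the middle of the tape mark, with the column still at home (x of lamp_hook in the frame of boom_root between -0.012 and 0.012 m and z of lamp_hook in the frame of boom_root between -0.006 and 0.006 m and y of lamp_hook in the frame of boom_root below 0.262 m and y of lamp_hook in the frame of mark between -0.01 and 0.01 m and contact force between the fingers and lamp below 0.05 N and angle between lamp's own z axis and vertical below 0.2 rad and value of joint telescope below 0.01 m and linear speed of lamp below 0.05 m/s), for 0.3 s.
3. the button is squeezed in by the fingers while the column is still below its first stop (value of joint button above 0.0042 m and value of joint telescope below 0.03 m and contact force between the fingers and column above 2 N), for 0.05 s.
At the end, for the whole second after the job is handed in: column out to the second stop (within 4 mm of 90 mm), the gripper still pressing on the handle with over 3 N; the lamp hangs by its hook on the boom, not touched by the fingers, still (under 0.05 m/s), upright within 0.2 rad, its hook within 10 mm of the tape mark's middle (value of joint telescope above 0.086 m and height (world z) of handle above 0.335 m and contact force between the fingers and column above 3 N and x of lamp_hook in the frame of boom_root between -0.012 and 0.012 m and z of lamp_hook in the frame of boom_root between -0.006 and 0.006 m and y of lamp_hook in the frame of boom_root below 0.262 m and y of lamp_hook in the frame of mark between -0.01 and 0.01 m and contact force between the fingers and lamp below 0.05 N and angle between lamp's own z axis and vertical below 0.2 rad and linear speed of lamp below 0.05 m/s); the arm keeps its last pose, push and grip.
It fails at once if one of the bystanders (battery, multimeter, screwdriver, tape roll, parts tray, spare panel) is shifted by more than 30 mm (distance of any of battery, meter, screwdriver, tape_roll, parts_tray, spare_panel from where it was at the start of the episode above 0.03 m).
It fails at once if the lamp is tipped over (tilted by more than 0.8 rad) (angle between lamp's own z axis and vertical above 0.8 rad).
It also fails if it takes over 48 s, if anything falls off the work surface, if the arm or the gripper's body presses on something with over 40 N, if the wrist force passes 120 N, or if a joint passes its speed limit or range.

## Working session

There is one attempt and no reset: what is moved stays moved. The work goes in short steps, Python scripts to look and compute and a tool call to move; the robot and the scene stay as the last step left them, time stands still between calls to the robot, and variables do not carry over. Pictures are saved under pics/ and viewed, at most 13 in all, crops included, and the job is handed in when it is done.

Besides the shell and the picture viewer there is one more tool, called after "Request:" by a JSON object that holds its "api" and its "payload". drive_tool: Moves the arm, as the interface text tells. Its arguments: {"type":"object","properties":{"moves":{"type":"array"},"hand":{"type":"number"},"grip_force":{"type":"number"}},"required":["moves"]}

```bash
mkdir -p pics; cat > h.py <<'E'
import numpy as np,cv2
from scipy.spatial.transform import Rotation as R
from workcell import r
def cam(n,obs=None):
    c=r.get_calibration(n);K=np.array(c["camera_matrix"])
    if "extrinsics" in c: E=np.array(c["extrinsics"])
    else:
        T=np.eye(4);T[:3,:3]=R.from_rotvec(obs["tcp_rot"]).as_matrix();T[:3,3]=obs["ee_pos"]
        E=np.linalg.inv(T@np.array(c["tool_from_camera"]))
    return K,E,c
def ray(K,E,u,v):
    d=np.linalg.inv(K)@[u,v,1];d=np.array([d[0],-d[1],-d[2]])
    return -E[:3,:3].T@E[:3,3],E[:3,:3].T@d
def onz(K,E,u,v,z):
    o,d=ray(K,E,u,v);return o+d*(z-o[2])/d[2]
def tri(a,b):
    A=np.stack([a[1],-b[1]],1);s=np.linalg.lstsq(A,b[0]-a[0],rcond=None)[0]
    p,q=a[0]+a[1]*s[0],b[0]+b[1]*s[1];return (p+q)/2,np.linalg.norm(p-q)
def proj(K,E,p):
    c=E[:3,:3]@np.array(p)+E[:3,3];q=K@[c[0],-c[1],-c[2]];return q[:2]/q[2]
E
python3 - <<'E'
from h import *
o=r.get_obs();print(o)
for n in("side","top","wrist"):
    im=r.get_image(n);cv2.imwrite(f"pics/{n}0.png",im[:,:,::-1])
    c=cam(n,o);print(n,c[0],c[1],[k for k in c[2]])
E
```

```text
{'time': 0.0, 'joint_pos': array([-1.29760268e+00,  4.91587159e-01,  1.55947351e+00,  2.08802219e-05,
        1.09168760e+00, -1.05614180e-01]), 'dq': array([-2.57098088e-05, -1.79085307e-05, -1.58043707e-03, -4.65353379e-04,
       -1.49372093e-03, -8.13238695e-04]), 'joint_torque': array([ 2.00069808e-03, -6.18442369e+01, -2.61591464e+01, -3.22008395e-05,
        4.09979009e-03, -1.00762722e-05]), 'ee_pos': array([ 0.23109473, -0.58048726,  0.25570229]), 'tcp_rot': array([-3.08428076e+00, -5.91246690e-01,  1.22880938e-04]), 'ft_force': array([ 0.14813274,  0.01487403, -0.5390293 ]), 'torque': array([ 0.02576048, -0.01975756, -0.00803373]), 'gripper_force': 0.0, 'gripper_width': 1.0005617091787617}
side [[442.11975946   0.         321.15512298]
 [  0.         442.11975946 198.73715425]
 [  0.           0.           1.        ]] [[-0.91640564 -0.39994915 -0.01553655  0.56800891]
 [ 0.266862   -0.63947107  0.72101417 -0.26143014]
 [-0.29830417  0.65659533  0.69274612 -1.15794542]
 [ 0.          0.          0.          1.        ]] ['camera_matrix', 'extrinsics']
top [[382.24611196   0.         327.20595383]
 [  0.         382.24611196 193.79893131]
 [  0.           0.           1.        ]] [[ 0.00842786 -0.99993091 -0.00819388  0.02277969]
 [ 0.98559835  0.00692252  0.16896143 -0.61362976]
 [-0.16889304 -0.00949986  0.9855886  -1.28023188]
 [ 0.          0.          0.          1.        ]] ['camera_matrix', 'extrinsics']
wrist [[283.13981032   0.         320.92974273]
 [  0.         283.13981032 199.09843099]
 [  0.           0.           1.        ]] [[ 0.3703245  -0.92890127 -0.00147981 -0.62257392]
 [ 0.89340712  0.35660934 -0.27322792  0.03418013]
 [ 0.25432948  0.09986092  0.96194819 -0.37937794]
 [ 0.          0.          0.          1.        ]] ['camera_matrix', 'tool_from_camera']
```

View pics/top0.png

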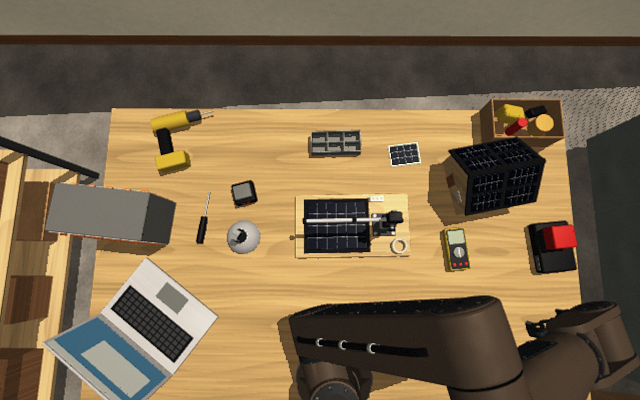

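View pics/side0.png

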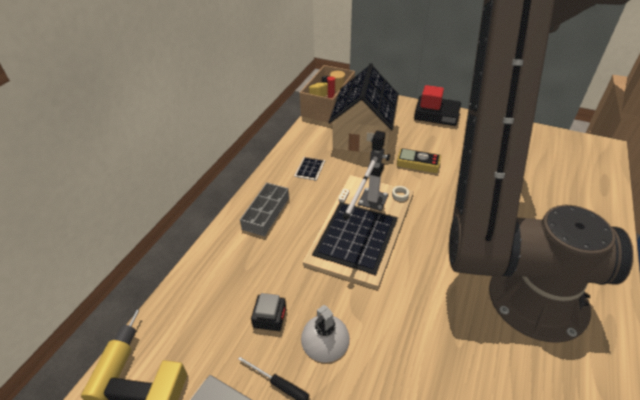

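View pics/wrist0.png

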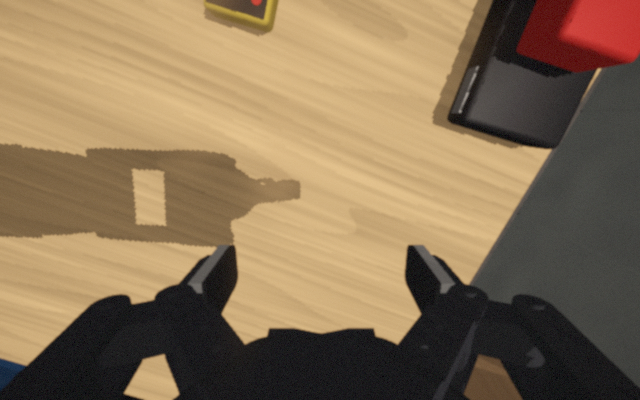

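Top view: lamp with its hook at about (243,237), boom from (305,220) to the column near (390,220), and the tape roll at (399,246). The side view shows the hook at (324,315), the handle at (377,140) and the boom end near (350,210). Next I'll enlarge these in one composite.

```bash
python3 - <<'E'
from h import *
t=cv2.imread("pics/top0.png");s=cv2.imread("pics/side0.png")
f=lambda im,x,y,w,h,k:cv2.resize(im[y:y+h,x:x+w],None,fx=k,fy=k,interpolation=cv2.INTER_CUBIC)
A=np.hstack([f(t,290,190,130,75,5)])            #650x375
B=np.hstack([f(t,220,215,50,50,4),f(s,295,300,60,50,4)])
C=f(s,340,125,60,100,5)
cv2.imwrite("pics/c1.png",cv2.copyMakeBorder(A,0,200,0,150,0)); im=cv2.imread("pics/c1.png")
im[375:575,:440]=B; 
im[375:575,440:800]=f(s,335,128,90,50,4)
cv2.imwrite("pics/c1.png",im)
K,E,_=cam("top");K2,E2,_=cam("side")
for nm,a,z in(("boomend",(305,220),.2),("boardTL",(295,195),.018),("boardTR",(409,195),.018),("boardBR",(409,258),.018),("boardBL",(296,259),.018),("lamp",(243,237),.1),("handle",(395,220),.27)):
    p=onz(K,E,*a,z);print(nm,p.round(3),proj(K2,E2,p).round(0))
E
```

```text
boomend [0.506 0.093 0.2  ] [346. 215.]
boardTL [0.614 0.143 0.018] [302. 262.]
boardTR [ 0.617 -0.264  0.018] [353. 174.]
boardBR [ 0.395 -0.258  0.018] [416. 192.]
boardBL [0.388 0.134 0.018] [381. 286.]
lamp [0.459 0.304 0.1  ] [332. 311.]
handle [ 0.501 -0.17   0.27 ] [383. 136.]
```

View pics/c1.png

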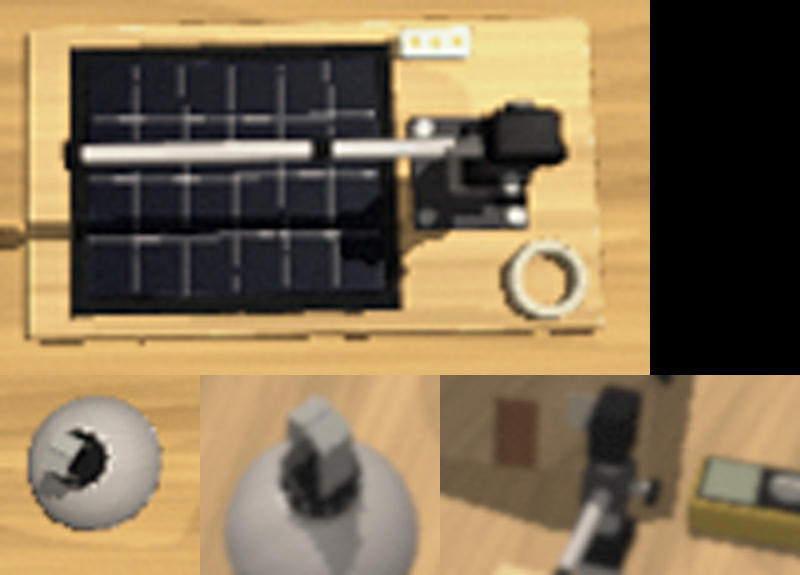

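Request:
{"api": "drive_tool", "payload": {"moves": [[[0, 0, -17, -0.1192], [0, 0, -17, -0.1192], [0, 0, -17, -0.1192], [0, 0, -17, -0.1192], [0, 0, -17, -0.1192], [0, 0, -17, -0.1192], [0, 0, -17, -0.1192], [0, 0, -17, -0.1192], [0, 0, -17, -0.1192], [0, 0, -17, -0.1192], [30, 27, 0, 0], [30, 27, 0, 0], [30, 27, 0, 0], [30, 27, 0, 0], [30, 27, 0, 0], [30, 27, 0, 0], [30, 27, 0, 0], [30, 27, 0, 0], [30, 27, 0, 0], [30, 27, 0, 0]]]}}

```text
time: 1.82
ee_pos: [0.5021, -0.2789, 0.4263]
tcp_rot: [-2.221, -2.221, 0.0]
ft_force: [0.3, -0.9, 0.0]
gripper_width: 0.997
gripper_force: 0.0
```

```bash
python3 - <<'E'
from h import *
o=r.get_obs();im=r.get_image("wrist");cv2.imwrite("pics/w1.png",im[:,:,::-1]);np.savez("w1.npz",**{k:o[k] for k in("ee_pos","tcp_rot")})
K,E,c=cam("wrist",o)
print(o["time"],o["ee_pos"],R.from_rotvec(o["tcp_rot"]).as_matrix().round(3));print(np.array(c["tool_from_camera"]).round(3))
for n,p in(("lamp",(.459,.304,.1)),("boomend",(.506,.1,.2)),("mark",(.5,-.04,.2)),("handle",(.5,-.17,.27))):print(n,proj(K,E,p))
E
```

```text
1.8167 [ 0.50207945 -0.27889917  0.42626552] [[ 0.  1. -0.]
 [ 1. -0. -0.]
 [-0. -0. -1.]]
[[ 0.001  0.962  0.273  0.072]
 [ 1.    -0.001 -0.     0.001]
 [ 0.     0.273 -0.962 -0.118]
 [ 0.     0.     0.     1.   ]]
lamp [ 277.85404004 -404.85683096]
boomend [ 324.54986332 -247.47879859]
mark [318.03543898 -53.87254783]
handle [317.58524892  75.4855904 ]
```

Request:
{"api": "drive_tool", "payload": {"moves": [[[30, 0, 0, 0], [30, 0, 0, 0], [30, 0, 0, 0], [30, 0, 0, 0], [30, 0, 0, 0], [30, 0, 0, 0], [30, 0, 0, 0], [30, 0, 0, 0], [0, 0, 0, 0]]]}}

```text
time: 2.62
ee_pos: [0.5007, -0.037, 0.4265]
tcp_rot: [-2.218, -2.224, -0.001]
ft_force: [0.6, -0.5, 0.5]
gripper_width: 1.001
gripper_force: 0.0
```

```bash
cat > snap.py <<'E'
import sys
from h import *
n=sys.argv[1];o=r.get_obs();im=r.get_image("wrist");cv2.imwrite(f"pics/{n}.png",im[:,:,::-1]);np.savez(n+".npz",**{k:o[k] for k in("ee_pos","tcp_rot")})
print(o["time"],o["ee_pos"])
E
python3 snap.py w2
```

```text
2.6167 [ 0.50067672 -0.03696999  0.42646051]
```

Request:
{"api": "drive_tool", "payload": {"moves": [[[30, 0, 0, 0], [30, 0, 0, 0], [30, 0, 0, 0], [30, 0, 0, 0], [0, 0, 0, 0]]]}}

```text
time: 3.08
ee_pos: [0.5011, 0.0821, 0.4261]
tcp_rot: [-2.219, -2.223, -0.001]
ft_force: [-0.3, -0.1, -0.4]
gripper_width: 1.0
gripper_force: 0.0
```

```bash
python3 snap.py w3
```

```text
3.0833 [0.50107087 0.08207771 0.42608938]
```

Request:
{"api": "drive_tool", "payload": {"moves": [[[30, -7, -5, 0], [30, -7, -5, 0], [30, -7, -5, 0], [30, -7, -5, 0], [30, -7, -5, 0], [30, -7, -5, 0], [0, 0, 0, 0]]]}}

```text
time: 3.72
ee_pos: [0.4588, 0.2617, 0.4568]
tcp_rot: [-2.219, -2.223, -0.002]
ft_force: [-0.3, -0.0, -0.2]
gripper_width: 0.996
gripper_force: 0.0
```

```bash
python3 snap.py w4; python3 - <<'E'
import cv2,numpy as np
a,b,c=[cv2.imread(f"pics/w{i}.png") for i in(2,3,4)]
im=np.zeros((600,800,3),np.uint8)
im[:300,:400]=a[:300,120:520];im[:300,400:]=b[:300,120:520];im[300:,:400]=c[:300,120:520]
cv2.imwrite("pics/c2.png",im)
E
```

```text
3.7167 [0.45884239 0.26168731 0.45684257]
```

View pics/c2.png

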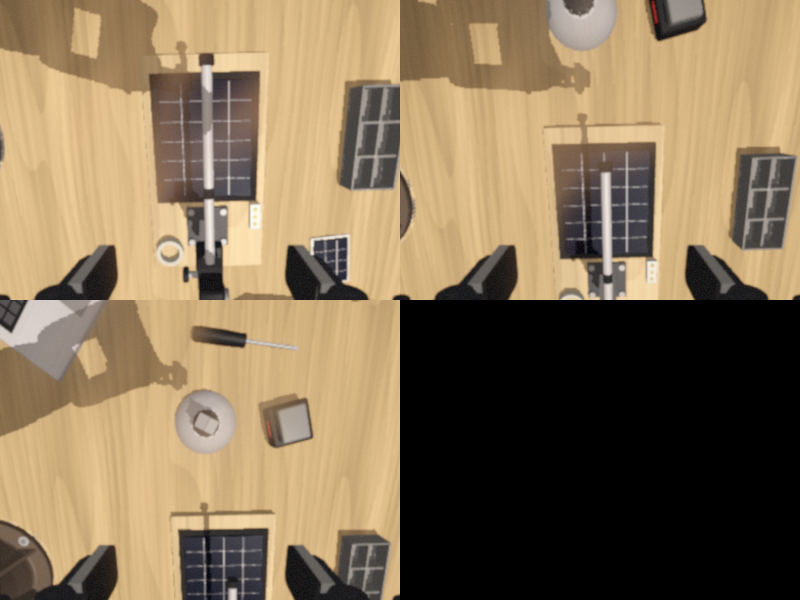

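w2/w3 show the boom along image vertical: end cap at about (326,60) in w2 and (326,165) in w3, mark at (328,193) and (327,279). w4 shows the lamp hook at about (326,122), turned relative to the boom, with the battery to its right at (412,122). I'll look at the lamp from closer.

Request:
{"api": "drive_tool", "payload": {"moves": [[[-3, 0, 30, 0], [-3, 0, 30, 0], [-3, 0, 30, 0], [-3, 0, 30, 0], [-3, 0, 30, 0], [0, 0, 20, 0], [0, 0, 0, 0]]]}}

```text
time: 4.35
ee_pos: [0.4586, 0.2419, 0.2825]
tcp_rot: [-2.222, -2.218, 0.01]
ft_force: [-0.3, -0.6, -0.2]
gripper_width: 1.0
gripper_force: 0.0
```

```bash
python3 snap.py w5; python3 - <<'E'
from h import *
f=lambda im,x,y,w,h,k:cv2.resize(im[y:y+h,x:x+w],None,fx=k,fy=k,interpolation=cv2.INTER_CUBIC)
a,b,c,d=[cv2.imread(f"pics/w{i}.png") for i in(2,3,4,5)]
im=np.zeros((600,800,3),np.uint8)
o=dict(np.load("w5.npz"));K,E,_=cam("wrist",o);u,v=proj(K,E,(.459,.304,.12)).round().astype(int);print("w5 crop origin",u-50,v-50)
im[:400,:400]=f(d,u-50,v-50,100,100,4)
im[400:,:200]=f(c,300,97,50,50,4)
im[:240,400:]=0
im[:600,410:560]=f(a,305,50,30,120,5)[:600]
# w2 handle
im[:330,570:800]=f(a,300,190,46,66,5)
im[340:600,570:800]=f(a,300,236,46,52,5)
im[400:600,210:400]=f(b,308,150,38,40,5)
cv2.imwrite("pics/c3.png",im)
g=[cv2.cvtColor(x,cv2.COLOR_BGR2GRAY) for x in(a,b)]
print("w2 rows",[(r_,int(g[0][r_,324:330].mean())) for r_ in list(range(48,72))+list(range(184,202))])
print("w3 rows",[(r_,int(g[1][r_,324:330].mean())) for r_ in list(range(156,176))+list(range(270,290))])
for nm,G,rs in(("w2",g[0],(80,110,140,170,205,230)),("w3",g[1],(180,200,220,240,260))):
  for r_ in rs:
    row=G[r_,312:342];print(nm,r_,row.tolist())
E
```

```text
4.35 [0.45862413 0.24188731 0.2824899 ]
w5 crop origin 271 79
w2 rows [(48, 180), (49, 180), (50, 180), (51, 176), (52, 154), (53, 106), (54, 76), (55, 69), (56, 70), (57, 68), (58, 68), (59, 68), (60, 67), (61, 68), (62, 67), (63, 73), (64, 114), (65, 176), (66, 210), (67, 217), (68, 217), (69, 217), (70, 217), (71, 218), (184, 207), (185, 207), (186, 206), (187, 200), (188, 174), (189, 119), (190, 71), (191, 66), (192, 62), (193, 63), (194, 62), (195, 60), (196, 62), (197, 60), (198, 92), (199, 149), (200, 188), (201, 201)]
w3 rows [(156, 108), (157, 107), (158, 107), (159, 105), (160, 101), (161, 94), (162, 83), (163, 84), (164, 82), (165, 83), (166, 82), (167, 82), (168, 81), (169, 79), (170, 80), (171, 101), (172, 156), (173, 194), (174, 207), (175, 210), (270, 206), (271, 206), (272, 205), (273, 200), (274, 176), (275, 122), (276, 65), (277, 48), (278, 48), (279, 45), (280, 46), (281, 48), (282, 64), (283, 113), (284, 169), (285, 195), (286, 201), (287, 200), (288, 200), (289, 200)]
w2 80 [74, 74, 72, 69, 65, 66, 61, 67, 81, 122, 166, 191, 205, 216, 223, 227, 222, 215, 205, 177
[... 799 characters left out ...]
74, 76, 77, 75, 76, 73, 78, 103, 148, 178, 196, 209, 223, 227, 219, 205, 187, 150, 98, 74, 67, 69, 69, 65, 71, 72, 69, 71, 71]
w3 200 [60, 58, 59, 59, 58, 61, 61, 58, 81, 133, 168, 191, 207, 221, 232, 226, 213, 197, 161, 111, 67, 61, 60, 62, 56, 57, 60, 64, 63, 61]
w3 220 [57, 55, 59, 60, 69, 69, 74, 80, 79, 105, 149, 182, 200, 214, 227, 230, 219, 204, 176, 132, 91, 74, 70, 67, 69, 74, 86, 92, 94, 93]
w3 240 [45, 57, 54, 52, 52, 50, 53, 50, 56, 76, 129, 167, 191, 207, 222, 230, 223, 209, 192, 152, 90, 60, 56, 56, 59, 60, 57, 54, 60, 60]
w3 260 [122, 125, 126, 127, 125, 123, 127, 128, 126, 124, 130, 153, 184, 202, 213, 222, 221, 214, 201, 190, 189, 194, 195, 194, 194, 193, 187, 179, 181, 179]
```

View pics/c3.png

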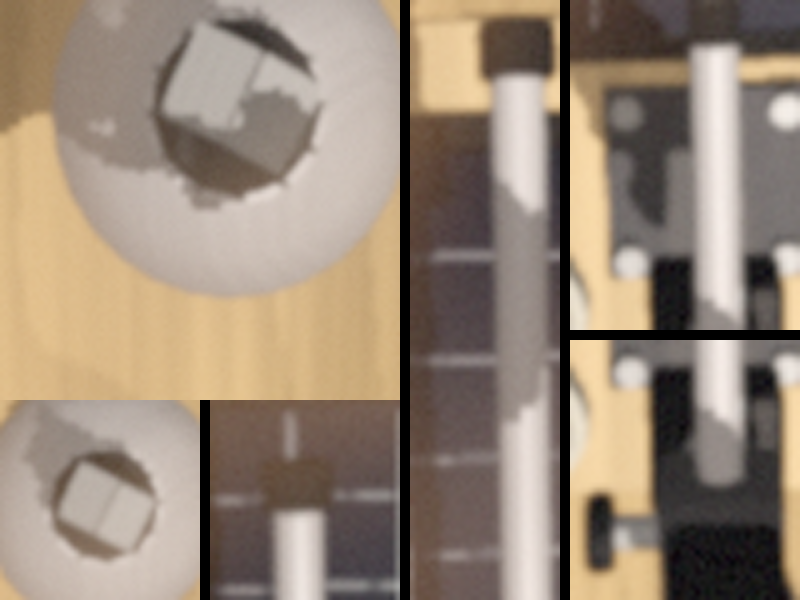

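```bash
python3 - <<'E'
from h import *
C={i:cam("wrist",dict(np.load(f"w{i}.npz")))[:2] for i in(2,3,4,5)}
T=cam("top")[:2];S=cam("side")[:2]
def t(n,a,b):p,e=tri(ray(*a[0],*a[1]),ray(*b[0],*b[1]));print(n,p.round(4),"gap",e.round(4))
t("mark outer",(C[2],(328.4,189)),(C[3],(327.3,275)))
t("mark inner",(C[2],(328.5,198.5)),(C[3],(327.4,283.2)))
t("cap inner",(C[2],(326.4,64.4)),(C[3],(325.5,171.8)))
t("hook c",(C[4],(326.75,123.75)),(C[5],(331.3,103.4)))
for n,i,p,z in(("cap in",2,(326.4,64.4),.206),("cap in",3,(325.5,171.8),.206),("mark",2,(328.45,193.7),.206),("mark",3,(327.3,279.1),.206),("end",2,(326.4,53),.209),("boom230",2,(329.6,230),.2),("boom80",2,(326.75,80),.2),("boom180",3,(325.7,180),.2),("boom240",3,(326.9,240),.2)):
    print(n,i,onz(*C[i],*p,z).round(4))
for i,q in((5,[(193,20),(320,78),(290,182),(162,110)]),(4,[(80,60),(157,98),(133,152),(58,118)])):
    ox,oy=((271,79),(300,97))[i==4]
    P=np.array([onz(*C[i],ox+u/4,oy+v/4,.118)[:2] for u,v in q]);print(P.round(4),P.mean(0).round(4))
    a=(P[1]+P[2]-P[0]-P[3])/2;print("len",np.linalg.norm(a),"yaw",np.arctan2(a[1],a[0]))
# top camera checks
print("top mark",onz(*T,354.2,219.8,.206)," handle top",onz(*T,395.5,216.5,.273))
# handle via top/side
t("handle top centre?",(T,(395.5,216)),(S,(378,136)))
E
```

```text
mark outer [ 0.5109 -0.0484  0.2049] gap 0.0
mark inner [ 0.5111 -0.0603  0.206 ] gap 0.0
cap inner [0.5073 0.0922 0.2054] gap 0.0003
hook c [0.4684 0.3264 0.1302] gap 0.0006
cap in 2 [0.5072 0.0921 0.206 ]
cap in 3 [0.5075 0.0923 0.206 ]
mark 2 [ 0.511  -0.0541  0.206 ]
mark 3 [ 0.5109 -0.054   0.206 ]
end 2 [0.5071 0.1028 0.209 ]
boom230 2 [ 0.5132 -0.1046  0.2   ]
boom80 2 [0.5078 0.077  0.2   ]
boom180 3 [0.5079 0.081  0.2   ]
boom240 3 [5.101e-01 5.000e-04 2.000e-01]
[[0.4572 0.3441]
 [0.487  0.3313]
 [0.4804 0.3077]
 [0.4498 0.3243]] [0.4686 0.3269]
len 0.03357528957825531 yaw -0.45129753290010616
[[0.4584 0.3437]
 [0.4884 0.3296]
 [0.4793 0.3091]
 [0.4498 0.322 ]] [0.469  0.3261]
len 0.03263376068542425 yaw -0.42568262567673293
top mark [ 0.50745823 -0.05672128  0.206     ]  handle top [ 0.51096498 -0.1709512   0.273     ]
handle top centre? [ 0.5148 -0.1724  0.2634] gap 0.0027
```

Boom measured at z ≈ 0.200, with the mark at (0.511, -0.054), the end at y ≈ 0.1035 and the handle at about (0.514, -0.168). The mark is 114 mm from the column, which fits the text. The hook is at (0.4687, 0.3265), top z 0.130, x axis at yaw -0.44. I'll approach it now.

Request:
{"api": "drive_tool", "payload": {"moves": [[[21.2, 2.5, 0, 0], [21.2, 2.5, 0, 0], [21.2, 2.5, 0, 0], [21, 2.5, 0, 0], [0, 0, 12, 0.11], [0, 0, 12, 0.11], [0, 0, 12, 0.11], [0, 0, 12, 0.11], [0, 0, 20, 0], [0, 0, 20, 0], [0, 0, 20, 0], [0, 0, 20, 0], [0, 0, 20, 0], [0, 0, 18, 0], [0, 0, 0, 0], [0, 0, 0, 0]]]}}

```text
time: 5.73
ee_pos: [0.4701, 0.3286, 0.1212]
tcp_rot: [2.653, 1.682, 0.001]
ft_force: [-1.0, 0.2, 0.8]
gripper_width: 0.999
gripper_force: 0.0
```

```bash
python3 snap.py w6;python3 - <<'E'
from h import *
print(R.from_rotvec(r.get_obs()["tcp_rot"]).as_matrix().round(3))
im=cv2.imread("pics/w6.png");cv2.imwrite("pics/w6c.png",im)
E
```

```text
5.7333 [0.47014178 0.32858259 0.12116037]
[[ 0.426  0.905  0.002]
 [ 0.905 -0.426  0.001]
 [ 0.001  0.001 -1.   ]]
```

View pics/w6.png

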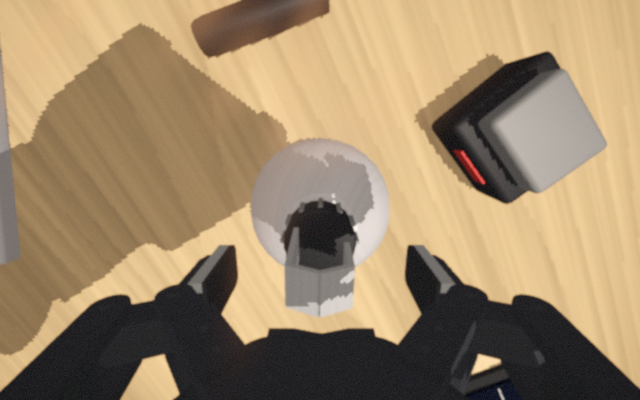

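w6 shows the hook centred between the pads (columns 285–355, pads at 235 and 405) and square to them. I'll go down 5 mm and close.

Request:
{"api": "drive_tool", "payload": {"moves": [[[0, 0, 5, 0], [0, 0, 0, 0], [0, 0, 0, 0], [0, 0, 0, 0], [0, 0, 0, 0], [0, 0, 0, 0], [0, 0, 0, 0], [0, 0, 0, 0]]], "hand": 0, "grip_force": 40}}

```text
time: 6.45
ee_pos: [0.4694, 0.329, 0.1159]
tcp_rot: [2.652, 1.683, 0.002]
ft_force: [-1.2, -1.4, 5.6]
gripper_width: 0.368
gripper_force: 40.5
```

Request:
{"api": "drive_tool", "payload": {"moves": [[[0, 0, -8, 0], [0, 0, -16, 0], [0, 0, -18, 0], [0, 0, -18, 0], [0, 0, -18, 0], [0, 0, -12, 0], [0, 0, 0, -0.06], [0, 0, 0, -0.09], [0, 0, 0, -0.09], [0, 0, 0, -0.09], [0, 0, 0, -0.09], [0, 0, 0, -0.045], [0, 0, 0, 0], [0, 0, 0, 0]]]}}

```text
time: 7.62
ee_pos: [0.469, 0.3288, 0.2053]
tcp_rot: [-2.195, -2.247, 0.001]
ft_force: [0.1, -0.1, -3.5]
gripper_width: 0.371
gripper_force: 40.4
```

Request:
{"api": "drive_tool", "payload": {"moves": [[[-10, 2, 0, 0], [-20, 4, 0, 0], [-20, 4, 0, 0], [-25, 4.5, 0, 0], [-25, 4.5, 0, 0], [-25, 4.5, 0, 0], [-20, 4, 0, 0], [-15, 3, 0, 0], [-10, 1.5, 0, 0], [0, 0, 0, 0], [0, 0, 0, 0]]]}}

```text
time: 8.53
ee_pos: [0.5054, 0.1593, 0.2053]
tcp_rot: [-2.195, -2.247, 0.0]
ft_force: [0.9, -0.1, -3.0]
gripper_width: 0.366
gripper_force: 40.4
```

```bash
python3 snap.py w7;python3 - <<'E'
from h import *
o=r.get_obs();print(o["ee_pos"],R.from_rotvec(o["tcp_rot"]).as_matrix().round(3),o["ft_force"])
s=r.get_image("side")[:,:,::-1];cv2.imwrite("pics/s7.png",s)
K,E,_=cam("side");u,v=proj(K,E,(.507,.12,.2)).round().astype(int);print(u,v)
im=np.zeros((600,800,3),np.uint8);im[:400,:400]=cv2.imread("pics/w7.png")[:,120:520]
im[:400,400:]=cv2.resize(s[v-60:v+60,u-60:u+60],(400,400),interpolation=cv2.INTER_CUBIC)
cv2.imwrite("pics/c7.png",im[:400])
E
```

```text
8.5333 [0.5053703  0.15934637 0.20534403]
[0.50527686 0.15985975 0.20530364] [[-0.024  1.    -0.   ]
 [ 1.     0.024  0.   ]
 [ 0.    -0.    -1.   ]] [ 0.11909451 -0.32074184 -2.14906985]
342 222
```

View pics/c7.png

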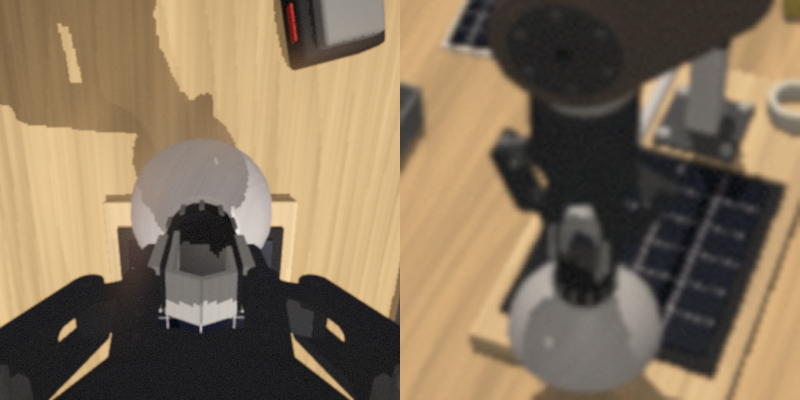

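The lamp hangs straight in the gripper with its hook in line with the boom (w7 hook centred at column 321). Inserting at +10 mm height.

Request:
{"api": "drive_tool", "payload": {"moves": [[[-8, 0.2, 0, 0], [-12, 0, 0, 0], [-12, 0, 0, 0], [-12, 0, 0, 0], [-12, 0, 0, 0], [-12, 0, 0, 0], [-12, 0, 0, 0], [-12, 0, 0, 0], [-12, 0, 0, 0], [-6, 0, 0, 0], [0, 0, 0, 0]]]}}

```text
time: 9.55
ee_pos: [0.5084, 0.0484, 0.2053]
tcp_rot: [2.195, 2.247, -0.0]
ft_force: [-0.0, -0.2, -3.8]
gripper_width: 0.371
gripper_force: 40.4
```

Request:
{"api": "drive_tool", "payload": {"moves": [[[-8, 0, 0, 0], [-12, 0, 0, 0], [-13, 0, 0, 0], [-13, 0, 0, 0], [-13, 0, 0, 0], [-13, 0, 0, 0], [-12, 0, 0, 0], [-10, 0, 0, 0], [-6, 0, 0, 0], [0, 0, 0, 0], [0, 0, 0, 0]]]}}

```text
time: 10.47
ee_pos: [0.5108, -0.0503, 0.2053]
tcp_rot: [-2.194, -2.248, 0.0]
ft_force: [-0.1, -0.4, -3.3]
gripper_width: 0.365
gripper_force: 40.4
```

```bash
python3 snap.py w8;python3 - <<'E'
from h import *
o=r.get_obs();print(o["ee_pos"],o["ft_force"])
t=r.get_image("top")[:,:,::-1];s=r.get_image("side")[:,:,::-1];cv2.imwrite("pics/t8.png",t);cv2.imwrite("pics/s8.png",s)
w=cv2.imread("pics/w8.png")
im=np.zeros((400,800,3),np.uint8);im[:,:400]=w[:,120:520]
K,E,_=cam("side");u,v=proj(K,E,(.51,-.03,.2)).round().astype(int);print(u,v)
im[:,400:]=cv2.resize(s[v-50:v+50,u-50:u+50],(400,400),interpolation=cv2.INTER_CUBIC)
cv2.imwrite("pics/c8.png",im)
K,E,_=cam("wrist",dict(np.load("w8.npz")));
for y in(.1,.0922,-.02,-.047,-.061):print(y,proj(K,E,(.5073-.0246*(y-.0922),y,.206)))
E
```

```text
10.4667 [ 0.51079485 -0.05029494  0.20525042]
[ 0.51076123 -0.04996013  0.20524482] [ 0.25860143  0.16101608 -2.94536276]
362 185
0.1 [ 317.86382666 -135.7726224 ]
0.0922 [ 317.92608053 -105.28506965]
-0.02 [318.58439816 217.11249348]
-0.047 [318.69688233 272.19930581]
-0.061 [318.75036741 298.39252648]
```

View pics/c8.png

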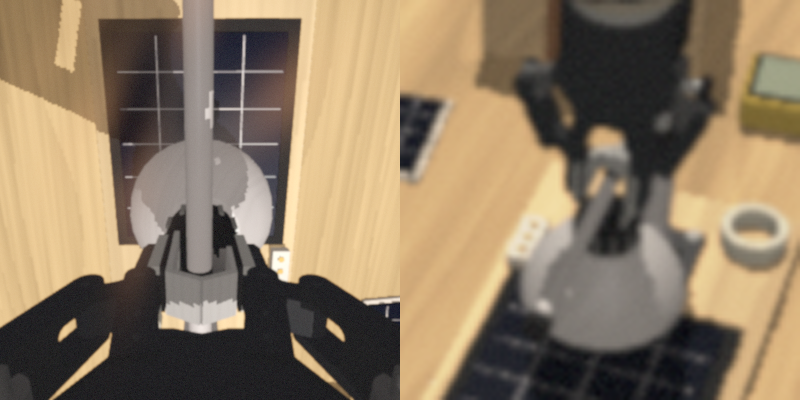

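```bash
python3 - <<'E'
from h import *
C=cam("wrist",dict(np.load("w8.npz")))[:2]
g=cv2.cvtColor(cv2.imread("pics/w8.png"),cv2.COLOR_BGR2GRAY)
print([(i,int(g[i,310:316].mean()),int(g[i,326:332].mean())) for i in range(262,336,2)])
for v in (277,322,326,330):print(v,onz(*C,321,v,.2194))
C6=cam("wrist",dict(np.load("w6.npz")))[:2]
for v in (268,314):print(v,onz(*C6,321,v,.13))
E
```

```text
[(262, 148, 137), (264, 148, 137), (266, 148, 135), (268, 147, 131), (270, 143, 106), (272, 99, 56), (274, 85, 64), (276, 111, 105), (278, 119, 115), (280, 129, 126), (282, 130, 127), (284, 130, 127), (286, 131, 127), (288, 128, 127), (290, 130, 126), (292, 130, 127), (294, 130, 127), (296, 130, 127), (298, 129, 127), (300, 129, 139), (302, 134, 172), (304, 155, 202), (306, 172, 204), (308, 194, 204), (310, 196, 204), (312, 195, 204), (314, 195, 204), (316, 195, 203), (318, 195, 203), (320, 195, 203), (322, 194, 200), (324, 202, 198), (326, 205, 201), (328, 205, 200), (330, 197, 196), (332, 112, 123), (334, 36, 35)]
277 [ 0.51164811 -0.04135715  0.2194    ]
322 [ 0.51219773 -0.06334096  0.2194    ]
326 [ 0.51224934 -0.06540507  0.2194    ]
330 [ 0.51230142 -0.06748822  0.2194    ]
268 [0.47539204 0.33721616 0.13      ]
314 [0.46551534 0.31623427 0.13      ]
```

Rays put the hook's middle at y ≈ -0.052, and the mark is at -0.054. I'll shift 2 mm and lower onto the boom.

Request:
{"api": "drive_tool", "payload": {"moves": [[[-1.7, 0, 1, 0], [0, 0, 2, 0], [0, 0, 2, 0], [0, 0, 2, 0], [0, 0, 1.5, 0], [0, 0, 1, 0], [0, 0, 0, 0], [0, 0, 0, 0]]]}}

```text
time: 11.28
ee_pos: [0.5109, -0.0519, 0.1957]
tcp_rot: [-2.194, -2.249, 0.0]
ft_force: [-0.1, -0.2, -3.5]
gripper_width: 0.372
gripper_force: 40.4
```

Request:
{"api": "drive_tool", "payload": {"moves": [[[0, 0, 0.6, 0], [0, 0, 0.6, 0], [0, 0, 0, 0], [0, 0, 0, 0]]]}}

```text
time: 11.62
ee_pos: [0.511, -0.0519, 0.1948]
tcp_rot: [2.193, 2.249, 0.0]
ft_force: [-0.3, 0.3, -0.7]
gripper_width: 0.373
gripper_force: 40.7
```

The boom now carries the lamp. Releasing.

Request:
{"api": "drive_tool", "payload": {"moves": [[[0, 0, 0, 0], [0, 0, 0, 0], [0, 0, 0, 0], [0, 0, 0, 0], [0, 0, 0, 0], [0, 0, 0, 0]]], "hand": 0.75}}

```text
time: 12.12
ee_pos: [0.5109, -0.0519, 0.1946]
tcp_rot: [2.193, 2.249, 0.0]
ft_force: [0.1, 0.1, -0.5]
gripper_width: 0.745
gripper_force: 0.0
```

```bash
python3 snap.py w9;python3 - <<'E'
from h import *
o=r.get_obs();print(o["ft_force"],o["gripper_width"])
K,E,_=cam("wrist",dict(np.load("w9.npz")));w=cv2.imread("pics/w9.png");g=cv2.cvtColor(w,cv2.COLOR_BGR2GRAY)
print([(i,int(g[i,310:316].mean()),int(g[i,326:332].mean())) for i in range(262,340,2)])
for v in(270,275,280,285,320,325,330):print(v,onz(K,E,321,v,.209).round(4))
s=r.get_image("side")[:,:,::-1]
im=np.zeros((400,800,3),np.uint8);im[:,:400]=w[:,120:520];im[:,400:]=cv2.resize(s[135:235,312:412],(400,400),interpolation=cv2.INTER_CUBIC)
cv2.imwrite("pics/c9.png",im)
E
```

```text
12.1167 [ 0.51092235 -0.05187811  0.19463245]
[ 0.89871029 -0.64323361  0.60412991] 0.7507058622825179
[(262, 147, 141), (264, 147, 140), (266, 148, 139), (268, 147, 140), (270, 147, 139), (272, 148, 139), (274, 135, 132), (276, 112, 113), (278, 116, 113), (280, 128, 123), (282, 129, 126), (284, 130, 126), (286, 129, 126), (288, 130, 126), (290, 128, 127), (292, 129, 126), (294, 128, 126), (296, 129, 134), (298, 130, 175), (300, 129, 200), (302, 144, 202), (304, 167, 203), (306, 190, 202), (308, 196, 202), (310, 195, 202), (312, 196, 201), (314, 196, 202), (316, 195, 202), (318, 195, 201), (320, 195, 201), (322, 197, 199), (324, 207, 201), (326, 211, 204), (328, 210, 204), (330, 203, 199), (332, 115, 124), (334, 34, 34), (336, 32, 33), (338, 30, 32)]
270 [ 0.5117 -0.0396  0.209 ]
275 [ 0.5117 -0.0419  0.209 ]
280 [ 0.5118 -0.0442  0.209 ]
285 [ 0.5119 -0.0465  0.209 ]
320 [ 0.5123 -0.0637  0.209 ]
325 [ 0.5124 -0.0663  0.209 ]
330 [ 0.5124 -0.0689  0.209 ]
```

View pics/c9.png

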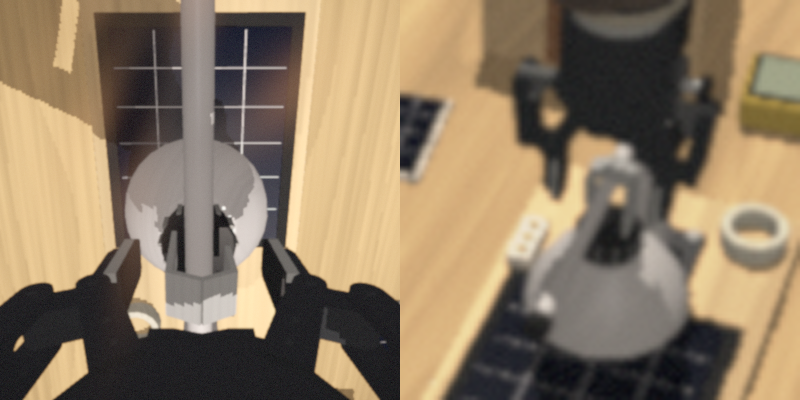

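The lamp hangs on the boom with its hook at y ≈ -0.0535, on the mark, and the fingers clear of it. Next I go up and over to the handle.

Request:
{"api": "drive_tool", "payload": {"moves": [[[0, 0, -8, 0], [0, 0, -15, 0], [0, 0, -25, 0], [0, 0, -25, 0], [0, 0, -25, 0], [0, 0, -25, 0], [0, 0, -25, 0], [0, 0, -17, 0], [-15, 0, 0, 0], [-20, 0, 0, 0], [-22, 0, 0, 0], [-22, 0, 0, 0], [-17, 0, 0, 0], [-10, 0, 0, 0], [0, 0, 0, 0], [0, 0, 0, 0]]], "hand": 1}}

```text
time: 13.55
ee_pos: [0.5134, -0.1577, 0.3598]
tcp_rot: [-2.194, -2.248, -0.0]
ft_force: [0.0, -0.4, 0.2]
gripper_width: 0.998
gripper_force: 0.0
```

```bash
python3 snap.py w10;python3 - <<'E'
from h import *
o=r.get_obs();print(o["ee_pos"],o["ft_force"],R.from_rotvec(o["tcp_rot"]).as_matrix().round(3)[:2,:2])
K,E,_=cam("wrist",dict(np.load("w10.npz")));w=cv2.imread("pics/w10.png")
s=r.get_image("side")[:,:,::-1];cv2.imwrite("pics/s10.png",s)
h0=np.array([.514,-.168]);
for dx in(-.015,.015):
  for dy in(-.02,.02):print(dx,dy,proj(K,E,(h0[0]+dx,h0[1]+dy,.273)).round(1))
im=np.zeros((400,800,3),np.uint8);im[:,:400]=w[:,120:520];im[:,400:]=cv2.resize(s[100:200,330:430],(400,400),interpolation=cv2.INTER_CUBIC)
cv2.imwrite("pics/c10.png",im)
E
```

```text
13.55 [ 0.51340199 -0.15769662  0.3597595 ]
[ 0.51340539 -0.15724011  0.35977619] [-0.33187909 -0.44800045 -0.3805463 ] [[-0.025  1.   ]
 [ 1.     0.025]]
-0.015 -0.02 [300.5 252. ]
-0.015 0.02 [300.8 203.7]
0.015 -0.02 [338.3 252.9]
0.015 0.02 [340.5 204.6]
```

View pics/c10.png

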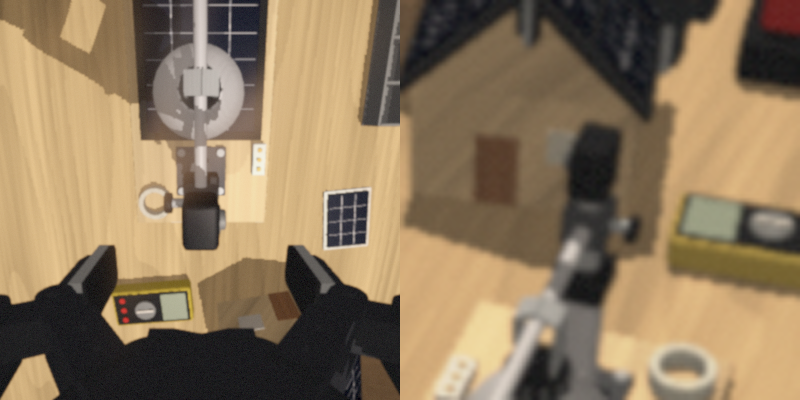

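w10 shows the handle top at columns 304–338 and rows 201–250, as predicted, with the button at (342,217) on the +x side. Moving down onto it.

Request:
{"api": "drive_tool", "payload": {"moves": [[[-5, 0.4, 0, 0], [-5.3, 0.4, 0, 0], [0, 0, 12, 0], [0, 0, 15, 0], [0, 0, 15, 0], [0, 0, 15, 0], [0, 0, 15, 0], [0, 0, 12, 0], [0, 0, 10, 0], [0, 0, 6, 0], [0, 0, 4, 0], [0, 0, 0, 0], [0, 0, 0, 0]]]}}

```text
time: 14.73
ee_pos: [0.5148, -0.1682, 0.2559]
tcp_rot: [2.193, 2.249, 0.0]
ft_force: [0.2, -0.3, 0.5]
gripper_width: 1.001
gripper_force: 0.0
```

Request:
{"api": "drive_tool", "payload": {"moves": [[[0, 0, 0, 0], [0, 0, 0, 0], [0, 0, 0, 0], [0, 0, 0, 0], [0, 0, 0, 0], [0, 0, 0, 0], [0, 0, 0, 0]]], "hand": 0, "grip_force": 70}}

```text
time: 15.32
ee_pos: [0.5131, -0.1682, 0.2564]
tcp_rot: [-2.192, -2.248, 0.003]
ft_force: [-12.5, -2.0, 11.7]
gripper_width: 0.344
gripper_force: 71.2
```

The width fits a 30 mm handle with the button flush. I'll take out the side load, then draw up gently.

Request:
{"api": "drive_tool", "payload": {"moves": [[[0, -1.6, -0.5, 0], [0, 0, -1, 0], [0, 0, -2, 0], [0, 0, -3, 0], [0, 0, -3, 0], [0, 0, -3, 0], [0, 0, -3, 0], [0, 0, -3, 0], [0, 0, -3, 0], [0, 0, -3, 0], [0, 0, -3, 0], [0, 0, -2, 0], [0, 0, 0, 0], [0, 0, 0, 0]]]}}

```text
time: 16.48
ee_pos: [0.513, -0.1682, 0.2846]
tcp_rot: [-2.193, -2.249, 0.0]
ft_force: [4.9, -2.8, -10.1]
gripper_width: 0.347
gripper_force: 70.1
```

Request:
{"api": "drive_tool", "payload": {"moves": [[[0, 0, -2, 0], [0, 0, -3, 0], [0, 0, -4, 0], [0, 0, -4, 0], [0, 0, -4, 0], [0, 0, -4, 0], [0, 0, -4, 0], [0, 0, -4, 0], [0, 0, -4, 0], [0, 0, -4, 0], [0, 0, -4, 0], [0, 0, -4, 0], [0, 0, -4, 0], [0, 0, -4, 0], [0, 0, -3, 0], [0, 0, -2, 0], [0, 0, -1, 0], [0, 0, 0, 0], [0, 0, 0, 0]]]}}

```text
time: 18.07
ee_pos: [0.513, -0.1682, 0.3437]
tcp_rot: [-2.193, -2.249, 0.0]
ft_force: [4.9, -2.2, -8.0]
gripper_width: 0.342
gripper_force: 70.5
```

Request:
{"api": "drive_tool", "payload": {"moves": [[[0, 0, -1, 0], [0, 0, -1, 0], [0, 0, -0.7, 0], [0, 0, -0.5, 0], [0, 0, 0, 0], [0, 0, 0, 0]]]}}

```text
time: 18.57
ee_pos: [0.513, -0.1682, 0.3465]
tcp_rot: [-2.193, -2.249, 0.001]
ft_force: [5.7, -1.7, -11.5]
gripper_width: 0.341
gripper_force: 71.0
```

Request:
{"api": "drive_tool", "payload": {"moves": [[[0, 0, -0.6, 0], [0, 0, -0.6, 0], [0, 0, 0, 0], [0, 0, 0, 0], [0, 0, 0, 0], [0, 0, 0, 0]]]}}

```text
time: 19.07
ee_pos: [0.513, -0.1682, 0.3465]
tcp_rot: [-2.192, -2.248, 0.001]
ft_force: [7.7, -3.4, -22.2]
gripper_width: 0.343
gripper_force: 71.8
```

```bash
python3 snap.py w11;python3 - <<'E'
from h import *
w=cv2.imread("pics/w11.png");s=r.get_image("side")[:,:,::-1]
im=np.zeros((400,800,3),np.uint8);im[:,:400]=w[:,120:520];im[:,400:]=cv2.resize(s[80:220,310:450],(400,400),interpolation=cv2.INTER_CUBIC)
cv2.imwrite("pics/c11.png",im)
E
```

```text
19.0667 [ 0.51298941 -0.1681823   0.34648293]
```

View pics/c11.png

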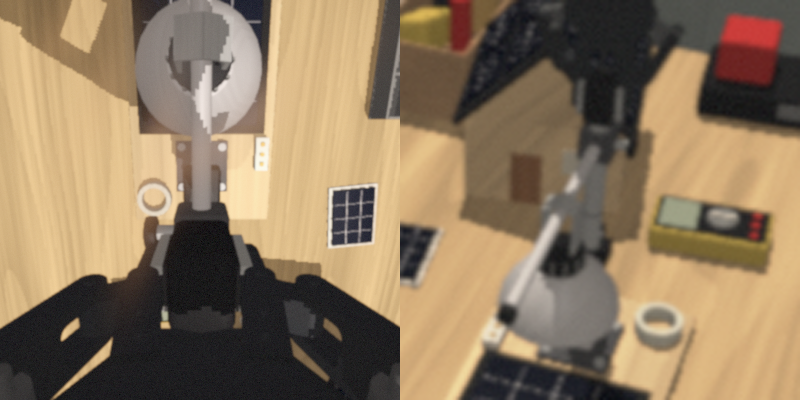

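The column is against the second stop: z held at 0.3465 while the force rose to 22 N. The lamp hangs upright with its hook at about (320,35). One quick hook check, then I hand in.

```bash
python3 - <<'E'
from h import *
C=cam("wrist",dict(np.load("w11.npz")))[:2];g=cv2.cvtColor(cv2.imread("pics/w11.png"),cv2.COLOR_BGR2GRAY)
print([(i,int(g[i,316:322].mean())) for i in range(2,76,3)])
y=[onz(*C,320,v,.299)[1] for v in(12,60)];print(y,np.mean(y))
if abs(np.mean(y)+.054)<.009: print(r.job_done())
E
```

```text
[(2, 137), (5, 138), (8, 139), (11, 130), (14, 120), (17, 120), (20, 121), (23, 122), (26, 122), (29, 122), (32, 122), (35, 123), (38, 123), (41, 123), (44, 123), (47, 123), (50, 124), (53, 123), (56, 123), (59, 120), (62, 144), (65, 145), (68, 145), (71, 145), (74, 148)]
[np.float64(-0.04404931576016916), np.float64(-0.06641541034822294)] -0.05523236305419606
the job is handed in; nothing more can be done
None
```

The job is handed in, verdict not shown: the lamp hangs still with its hook about 1 mm from the mark's middle, and the gripper is holding the column against its second stop with the button squeezed in.

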